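# Clamp the tube block under the sprung hold-down

### The arm

A 7-joint arm with a two-finger parallel gripper is mounted at the origin on a cart in front of the work surface, level with it; the furniture and walls round the work are solid. World frame = base frame: x ahead of the robot, y to its left, z up, the work surface at z = 0. Lengths are in m, angles in rad, forces in N, time in s.
With the tool pointing down it reaches from about 0.425 to 0.925 m from the base axis. Payload 6.8 kg.
Tool frame: the origin (TCP) lies at the very end of the fingers, on their centre line; the grasp point (between the pads) lies 19 mm behind it; z points along the fingers, y is the line along which they close (so a half turn about z gives the same grasp; the last joint's range is limited). The gripper opens to 85 mm and grips with 20 to 120 N. Pads are 22 mm wide; open, the fingers measure 114 mm over their backs; the gripper's body (76 mm by 85 mm) begins 54 mm behind the grasp point. The pads swing forward as they close: fully open they stand 13 mm farther back than shut.
Start: joints at [1.217, 0.477, 0.022, 1.555, -0.011, 1.109, -0.083], TCP at [0.164, -0.655, 0.231] pointing down, gripper open.
Joint ranges: [-2.96, 2.96], [-0.34, 2.1], [-1.41, 1.46], [0.24, 2.44], [-1.37, 4.51], [0.17, 1.92], [-2.96, 2.96]. Speed limits (rad/s): [2.39, 2.39, 3.14, 3.14, 3.14, 3.14, 3.14].

### API

Orientations are given as a rotation vector (axis times angle).
In Python, from workcell import * gives the robot as it stands. Calls block until the motion is done:
- move_to(position, orientation): joint-space move of the TCP to a pose.
- movel(position, rotation=None, feed=0.15, stop_force=None): straight line of the TCP; rotation=None keeps the orientation; feed is the mean speed in m/s. With stop_force (N) it stops when the force on the tool has changed by that much, and returns True; else False.
- move_j(angles): joint-space move.
- grip(opening, force=None): opening from 0.0 (shut) to 1.0 (fully open); force is the grip in N (None keeps the last); returns when the fingers have stopped.
- pause(seconds).
- ik(position, orientation): joint angles nearest the present ones, or None.
- observe(): the state.
- capture(name): name is "scene" or "top" or "wrist"; returns a dict with "frame" (420x560x3 uint8, red, green, blue), "intrinsics" (3x3 intrinsics, pixels), "k1" (the pictures are not rectified: a ray, as slopes to the right and down, at radius r is drawn at 1 + k1 r^2 times it, then the intrinsics apply), "extrinsics" (4x4, takes a point from world to camera coordinates). Camera axes: x right, y down, z forward; pixel columns grow to the right and rows downward; lengths in m; the calibration is good to about 2 mm. A picture is of the moment at which its call begins. There is no depth.
A pose or a line that the arm cannot do raises IKError and nothing moves.
- sign_off(): hands the job in; it is judged then, once.
Trained networks look in a picture, given as the dict that the camera call returned (one of the last four; its "shot" number tells which), for a name from the list of things; names that differ only in an ending like _2 or _b are one class to them, and where a whole thing is asked for, a point or a joint stands for the part that bears it (a point fixed in the world has none). Each returns a list of dicts, best first, with "confidence" (0 to 1); they miss things now and then, are a little off and sometimes report something else, mostly with a low value. They report only what shows in the picture. A call takes as long as a camera call. They do not tell look-alikes from the thing itself.
- regions_of(picture, name): "region" (420x560 bool, what is visible of it) and "box" ([left, top, right, bottom] in pixels, round what is visible of it).
- landmark_of(picture, name): "pixel" ([column, row] in pixels: a listed point, or the origin of a listed thing).
The state is a dict: "time_s": time; "joint_positions": joint angles; "qvel": joint speeds; "joint_torque": joint torques, N m; "ee_pos": TCP position; "orientation": TCP orientation; "wrist_force": force on the tool from outside, world axes, zero at the start; "ft_torque": the same for the moment, N m; "grip_width": opening from 0.0 (shut) to 1.0 (fully open); "gripper_force": force on a finger pad.
Only numpy, scipy, OpenCV 4.12 (cv2) and the standard library are available. Lean on these libraries where they do the work, as an engineer would, in place of code of your own. Each camera call takes 0.05 s, during which the arm holds its last target. There are 200 camera calls.

### The job

Set the aluminium tube block into the bay between the grey brackets of the white clamp plate. Then draw the sprung hold-down arm up by its T-handle just until it meets its stop, where it comes free to turn, swing it fully round over the block, and ease it down with the handle in hand until its foot clamps the block; let go. Do not wrench the arm against its stop or try to turn it by force. Do not disturb the bottle, the tape roll or the timer.

Things in the scene. Friction and masses are not known exactly. Their poses are not given: they have to be found in the camera images.
- block_center (a point): Centre of the loose tube block, a plain aluminium block 46 (its x) x 76 (its y) x 36 mm (z) with two rows of three dark round wells (10 mm diameter) towards each end of the top and a bare land in the middle; 0.2 to 0.45 kg. Stands on the bench, wells up.
- clamp_plate: White fixed plate 150 (its x) x 240 (its y) x 8 mm, standing on the bench; origin at the centre of its underside, z up. It carries the bay and, 60 mm towards its -y from the origin, an upright aluminium column (52 mm diameter, its foot flange 64 mm, top 83 mm over the bench) from which the hold-down arm rises.
- bay (a point): Middle of the bay, on the plate's top (8 mm over the bench), 40 mm towards the plate's +y from its origin; axes as the plate's. Two C-shaped grey brackets, 12 mm high above the plate, embrace the ends of the block (the block's long side lies along the plate's y, either way round) with 4 mm of play on every side; the block's long sides stay free for 22 mm either side of the middle.
- handle (a point): Centre of the black T-handle's bar, 52 mm long (this point's x) x 12 mm wide (y) x 14 mm high (z), on the column's axis, 130 mm over the bench when the arm is down and parked. It turns and rises with the arm; the neck beneath the bar is 14 mm thick and the arm's top lies 32 mm below the bar's centre. The bar lies along the arm.
- foot (a point): Centre of the underside of the rubber foot (20 mm diameter) at the arm's free end, 100 mm from the axis along the arm's x; 36 mm over the bench when the arm is down, so that it comes to rest on a block in the bay (top at 44 mm) with the arm 8 mm up.
- clamp_arm: The hold-down arm with handle, post and foot, one rigid piece; origin on the column's axis, at bench level when the arm is down; x points along the arm to the foot, z up. The arm is 18 mm wide, its underside 86 mm over the bench when down.
- clamp_lift (a joint): How far the arm is drawn up, m. 0 is down. A spring in the column pulls it down: 8 N with the arm's weight at 0, growing 80 N/m, and a damper adds 40 N per m/s. A hidden, slightly cushioned stop ends the travel somewhere between 28 and 54 mm (differs from time to time; felt as a sudden rise of the pull; over 60 N against it is wrenching). Let go, the arm falls.
- clamp_swing (a joint): Turn of the arm about the column's upright axis, rad, counterclockwise seen from above. 0 is parked, 80 degrees away from the bay (arm nearly along the plate's x); at 1.4, a hard stop, the foot is over the middle of the bay. A key locks it at 0 (about 0.06 rad of play) unless the arm is within about 4 mm of its upper stop; beyond about 1.2 rad the arm can be lowered again.
- pipette_stand: Fixed white pipette stand behind the plate to the right, of the room; origin at the middle of its underside. Column with cross arms along its y (about 110 mm either way, 40 mm deep), up to 240 mm high, and a pipette hung on it up to 350 mm. Keep hand and arm clear of it.
- small_bottle: Bystander: small bottle with green cap, 45 mm diameter, 92 mm high; origin at the middle of its underside.
- roll: Bystander: roll of tape lying flat, 72 mm diameter, 19 mm high; origin at the middle of its underside.
- lab_timer: Bystander: white lab timer, 43 x 66 x 57 mm high; origin at the middle of its underside.
There are look-alikes about, which are no part of the job. What is shaped like the part that bears block_center but orange is not meant.

How it is judged:
On the way, in this order (a step that is already met when the one before it is completed fails the run):
1. the tube block stands in the bay, down on the plate (horizontal distance between block_center and bay below 0.009 m and z of block_center in the frame of clamp_plate between 0.023 and 0.029 m and angle between the y axis of block_center and the y axis of clamp_plate, either way round below 0.15 rad and angle between block_center's own z axis and vertical below 0.06 rad), for 0.2 s.
2. the arm is drawn up to its stop, where its key is free, and turned out of its parked place (value of joint clamp_lift above 0.022 m and value of joint clamp_swing above 0.3 rad), for 0.1 s.
At the end, for the whole second after the job is handed in: The block stands flat in the bay (within 9 mm and 0.15 rad of its middle); the arm is swung past 1.25 rad and its foot presses on the block with more than 3 N, the arm 4 to 12 mm up; all at rest (all of step 1 and value of joint clamp_swing above 1.25 rad and value of joint clamp_lift between 0.004 and 0.012 m and contact force between clamp_arm and tube_block above 3 N and linear speed of tube_block below 0.02 m/s); the robot touches nothing.
It fails at once if the arm is wrenched against its stop or its locking key (over 60 N inside the clamp) (contact force between clamp_arm and clamp_plate above 60 N).
It fails at once if the raised arm is let go and snaps down (falls free of the fingers from more than 10 mm above the block) (value of joint clamp_lift above 0.018 m and velocity of joint clamp_lift below -0.08 m/s and contact force between the fingers and clamp_arm below 0.05 N).
It fails at once if the bottle, tape roll or timer is shifted by more than 30 mm (distance of any of small_bottle, roll, lab_timer from where it was at the start of the episode above 0.03 m).
It also fails if it takes over 61 s, if anything falls off the work surface, if the arm or the gripper's body presses on something with over 40 N, if the wrist force passes 120 N, or if a joint passes its speed limit or range.

## Working session

There is one attempt and no reset: what is moved stays moved. The work goes in short steps, each a Python script; the robot and the scene stay as the last script left them, time stands still between calls to the robot, and variables do not carry over. Pictures are saved under pics/ and viewed, at most 10 in all, crops included, and the job is handed in when it is done.

```bash
mkdir -p pics; ls; cat > h.py <<'E'
from workcell import *
import numpy as np, cv2
from scipy.spatial.transform import Rotation as R
def ray(p,px):
    K=p["intrinsics"];d=np.array([p["k1"],0,0,0,0],float)
    u=cv2.undistortPoints(np.array([[px]],float),np.array(K,float),d)[0,0]
    E=np.array(p["extrinsics"]);r=E[:3,:3].T@np.array([u[0],u[1],1]);o=-E[:3,:3].T@E[:3,3]
    return o,r
def at(p,px,z):
    o,r=ray(p,px);return o+r*(z-o[2])/r[2]
def proj(p,X):
    E=np.array(p["extrinsics"]);
    return cv2.projectPoints(np.array([X],float),cv2.Rodrigues(E[:3,:3])[0],E[:3,3],np.array(p["intrinsics"],float),np.array([p["k1"],0,0,0,0],float))[0][0,0]
def down(yaw): # tool z down, tool y(closing) at world angle yaw+90 ; tool x at yaw
    c,s=np.cos(yaw),np.sin(yaw)
    return R.from_matrix(np.array([[c,s,0],[s,-c,0],[0,0,-1]])).as_rotvec()
def save(p,n,box=None,sc=1):
    f=p["frame"][...,::-1]
    if box: f=f[box[1]:box[3],box[0]:box[2]]
    cv2.imwrite("pics/"+n,cv2.resize(f,None,fx=sc,fy=sc))
E
python3 - <<'E'
from h import *
Z=dict(block_center=.018,clamp_plate=0,bay=.008,handle=.13,foot=.036,pipette_stand=0,small_bottle=0,roll=0,lab_timer=0,clamp_arm=0)
ims=[]
for n in ("scene","top"):
    p=capture(n);ims.append(p["frame"])
    for k,z in Z.items():
        for d in landmark_of(p,k)[:3]:
            print(n,k,np.round(d["pixel"],1),round(d["confidence"],2),np.round(at(p,d["pixel"],z),3))
    for d in regions_of(p,"block_center"): print("reg",d["box"],d["confidence"])
    save(p,n+".png")
o=observe();print(o["time_s"],o["orientation"],o["ee_pos"])
E
```

```text
pics
scene block_center [204.  268.3] 0.82 [0.477 0.238 0.018]
scene block_center [362.1 215. ] 0.75 [ 0.469 -0.241  0.018]
scene bay [283.7 235.6] 0.97 [ 0.508 -0.006  0.008]
scene handle [314.7 189.2] 0.89 [ 0.501 -0.095  0.13 ]
scene handle [293.5 204.6] 0.51 [ 0.464 -0.007  0.13 ]
scene foot [292.5 206.4] 0.73 [ 0.584 -0.079  0.036]
scene small_bottle [378.7 206.9] 0.81 [ 0.5  -0.33  0.  ]
scene small_bottle [282.6 237.8] 0.45 [ 0.51  -0.003  0.   ]
scene roll [405.1 219.6] 0.45 [ 0.408 -0.352  0.   ]
scene roll [163.2 254.5] 0.34 [0.602 0.301 0.   ]
scene roll [314.7 192.8] 0.17 [ 0.664 -0.21   0.   ]
reg [347.1, 204.6, 378.8, 226.3] 0.74
reg [249.6, 185.5, 345.2, 266.1] 0.73
reg [185.2, 253.2, 221.8, 285.5] 0.67
top block_center [359.1 232.9] 0.75 [ 0.47  -0.238  0.018]
top block_center [184.1 230.4] 0.58 [0.486 0.231 0.018]
top clamp_plate [285.1 226. ] 0.68 [ 0.495 -0.041  0.   ]
top bay [305.7 191.3] 0.64 [ 0.588 -0.099  0.008]
top bay [270.2 223.9] 0.62 [ 0.5   -0.001  0.008]
top bay [308.7 223.2] 0.56 [ 0.5   -0.105  0.008]
top handle [308.7 219. ] 0.57 [ 0.494 -0.098  0.13 ]
top foot [300.5 188.1] 0.86 [ 0.592 -0.084  0.036]
top small_bottle [395.4 217. ] 0.8 [ 0.514 -0.341  0.   ]
top roll [403.2 256.2] 0.89 [ 0.407 -0.355  0.   ]
top lab_timer [160.6 183.1] 0.83 [0.622 0.301 0.   ]
top clamp_arm [308.7 222.6] 0.75 [ 0.503 -0.105  0.   ]
reg [341.6, 221.9, 374.6, 248.5] 0.81
reg [169.8, 220.5, 200.2, 242.0] 0.78
1.2 [-3.11788383e+00 -3.84988144e-01 -8.15158110e-05] [ 0.16424181 -0.65471957  0.23128568]
```

```bash
python3 - <<'E'
import cv2,numpy as np
a=cv2.imread("pics/top.png")
c=cv2.resize(a[150:290,130:430],None,fx=2.6,fy=2.6,interpolation=cv2.INTER_CUBIC)
cv2.imwrite("pics/topc.png",c)
E
```

```text
(no output)
```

View pics/topc.png

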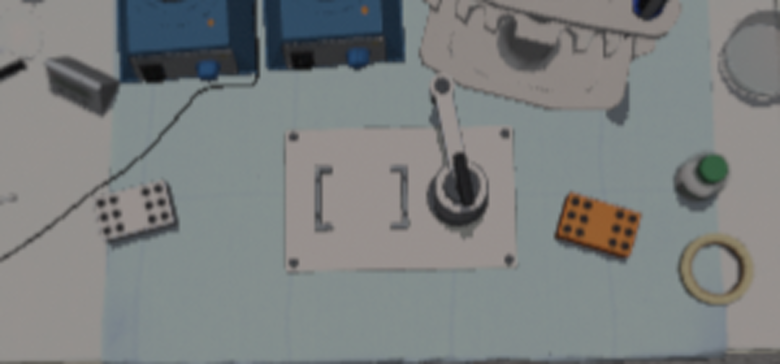

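View pics/scene.png

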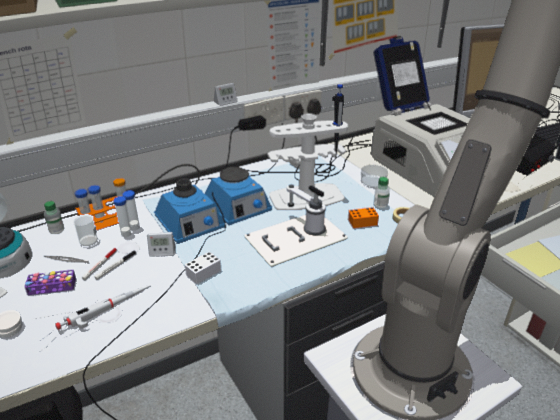

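The aluminium block is at top-picture pixel (184,230) and scene pixel (204,268). Its only look-alike is the orange block at (359,233), which I reject on colour. The plate's +y runs towards world +y, the arm is parked along +x, and the pipette stand is behind it to the right.

```bash
python3 - <<'E'
from h import *
p=capture("top")
for c in [(430,60),(550,105),(610,108),(680,30),(565,65),(430,5)]:
    px=(130+c[0]/2.6,150+c[1]/2.6); print(c,[np.round(at(p,px,z)[:2],3) for z in (0,.15,.24)])
cs=[(293,137),(505,133),(293,264),(509,260)]
P=[at(p,(130+c[0]/2.6,150+c[1]/2.6),.008)[:2] for c in cs];print(np.round(P,4),np.mean(P,0))
s=capture("scene")
for n,q in(("t",p),("s",s)):
  for d in landmark_of(q,"pipette_stand")+regions_of(q,"pipette_stand"):print(n,d.get("pixel"),d.get("box"),d["confidence"])
q0=observe()["joint_positions"];print(np.round(q0,2))
for nm,pos in (("ret",(.2,-.44,.3)),("blk",(.482,.235,.22)),("bay",(.5,0,.1)),("han",(.497,-.097,.14))):
  for y in (-90,0,90): 
    j=ik(pos,down(np.radians(y))); print(nm,y,None if j is None else np.round(j,2))
E
```

```text
(430, 60) [array([ 0.642, -0.073]), array([ 0.606, -0.068]), array([ 0.585, -0.064])]
(550, 105) [array([ 0.591, -0.198]), array([ 0.56, -0.18]), array([ 0.542, -0.168])]
(610, 108) [array([ 0.586, -0.261]), array([ 0.556, -0.236]), array([ 0.538, -0.22 ])]
(680, 30) [array([ 0.669, -0.339]), array([ 0.63 , -0.305]), array([ 0.607, -0.285])]
(565, 65) [array([ 0.634, -0.216]), array([ 0.598, -0.195]), array([ 0.577, -0.183])]
(430, 5) [array([ 0.703, -0.074]), array([ 0.66 , -0.069]), array([ 0.635, -0.066])]
[[ 0.5603  0.0736]
 [ 0.56   -0.149 ]
 [ 0.4269  0.0746]
 [ 0.4269 -0.1483]] [ 0.4935218  -0.03726766]
[ 1.22  0.48  0.02  1.56 -0.01  1.11 -0.08]
ret -90 [ 0.75  0.08  0.28  1.93 -0.03  1.13 -2.1 ]
ret 0 [ 1.    0.09  0.01  1.91 -0.    1.13 -0.55]
ret 90 [ 1.28  0.11 -0.29  1.9   0.03  1.14  0.98]
blk -90 [ 0.33  0.51 -1.18  1.85  0.52  1.14  2.11]
blk 0 [ 0.33  0.52 -1.19  1.85  0.53  1.15 -2.61]
blk 90 [ 0.24  0.45 -1.04  1.85  0.43  1.09 -0.96]
bay -90 [-1.    0.8   1.27  2.13 -0.96  0.99 -2.32]
bay 0 [ 0.27  0.41 -0.48  2.06  0.28  0.73 -1.96]
bay 90 [ 0.42  0.45 -0.67  2.05  0.4   0.77 -0.49]
han -90 [-0.83  0.69  1.28  2.09 -0.82  1.   -2.25]
han 0 [ 0.35  0.34 -0.34  2.02  0.15  0.8  -1.65]
han 90 [ 0.54  0.37 -0.56  2.01  0.26  0.83 -0.18]
```

```bash
python3 - <<'E'
from h import *
move_to((.22,-.42,.3),down(0.1))
move_to((.42,-.05,.3),down(0.9))
move_to((.475,.235,.2),down(np.pi/2))
p=capture("wrist");save(p,"w1.png")
for d in landmark_of(p,"block_center"): print(d["pixel"],d["confidence"],at(p,d["pixel"],.018))
for d in regions_of(p,"block_center"): print(d["box"],d["confidence"])
o=observe();print(o["time_s"],o["ee_pos"],o["wrist_force"],np.round(o["joint_positions"],2))
E=np.array(p["extrinsics"]);print("cam",-E[:3,:3].T@E[:3,3])
f=p["frame"].astype(int)
E
```

```text
[279.9, 180.3] 0.78 [0.47872722 0.23784751 0.018     ]
[249.5, 133.7, 318.1, 226.2] 0.57
5.3583 [0.47584909 0.23321953 0.20043162] [-0.00590713  0.92890205 -0.30363933] [ 0.1   0.39 -0.84  1.89  0.34  1.01 -0.89]
cam [0.47586826 0.31172302 0.34191643]
```

View pics/w1.png

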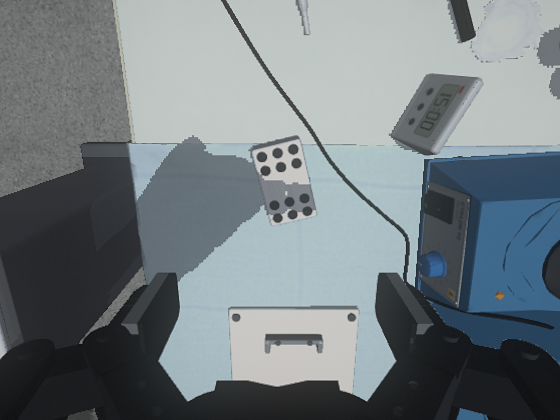

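The wrist picture shows the silver block at (284,180), with its long axis tilted about 15 degrees. The cable runs clear of it to the right.

```bash
python3 - <<'E'
from h import *
p=capture("wrist")
g=cv2.cvtColor(p["frame"],cv2.COLOR_RGB2GRAY)
sub=cv2.resize(g[130:232,244:324],None,fx=6,fy=6,interpolation=cv2.INTER_CUBIC)
m=(sub<85).astype(np.uint8)
n,l,st,ce=cv2.connectedComponentsWithStats(m)
C=[c for s,c in zip(st[1:],ce[1:]) if 1200<s[4]<7000 and s[2]<90 and s[3]<90]
print([(s[2],s[3],s[4]) for s in st[1:] if s[4]>200])
W=np.array([at(p,(244+(c[0]+.5)/6-.5,130+(c[1]+.5)/6-.5),.036)[:2] for c in C]);print(len(W));print(np.round(W,3))
ctr=W.mean(0);u=np.linalg.svd(W-ctr)[2][0];u*=np.sign(u[1]);print(ctr,u,np.degrees(np.arctan2(u[1],u[0])))
E
```

```text
[(np.int32(90), np.int32(144), np.int32(2758)), (np.int32(54), np.int32(57), np.int32(2359)), (np.int32(53), np.int32(55), np.int32(2365)), (np.int32(55), np.int32(54), np.int32(2393)), (np.int32(53), np.int32(55), np.int32(2290)), (np.int32(55), np.int32(54), np.int32(2318)), (np.int32(53), np.int32(56), np.int32(2344)), (np.int32(56), np.int32(57), np.int32(2532)), (np.int32(57), np.int32(57), np.int32(2564)), (np.int32(57), np.int32(56), np.int32(2532)), (np.int32(55), np.int32(54), np.int32(2249)), (np.int32(53), np.int32(52), np.int32(2114)), (np.int32(52), np.int32(54), np.int32(2175))]
12
[[0.49  0.271]
 [0.476 0.267]
 [0.462 0.264]
 [0.493 0.258]
 [0.479 0.255]
 [0.465 0.251]
 [0.501 0.225]
 [0.487 0.222]
 [0.473 0.218]
 [0.504 0.213]
 [0.49  0.209]
 [0.476 0.206]]
[0.48310822 0.23812849] [-0.234714    0.97206447] 103.57476492154485
```

```bash
python3 - <<'E'
from h import *
d=down(np.radians(103.57))
movel((.4831,.2381,.07),d,feed=.25)
print(movel((.4831,.2381,.006),feed=.1,stop_force=12))
o=observe();print(o["ee_pos"])
grip(0.0,45)
o=observe();print(o["ee_pos"],o["grip_width"],o["gripper_force"])
movel((.4831,.2381,.09),feed=.2)
move_to((.4935,.003,.13),down(np.pi/2))
pause(.2)
p=capture("wrist");save(p,"w2.png")
o=observe();print(o["time_s"],o["ee_pos"],o["orientation"],o["grip_width"],o["gripper_force"])
E
```

```text
False
[0.48323583 0.23846367 0.00622739]
[0.48337433 0.23820962 0.00659471] 0.5304743470322855 47.14179039001465
9.0833 [0.49352566 0.00458711 0.12985081] [-2.21792310e+00 -2.22410614e+00 -5.66244706e-04] 0.5325880441818229 46.65795922279358
```

View pics/w2.png

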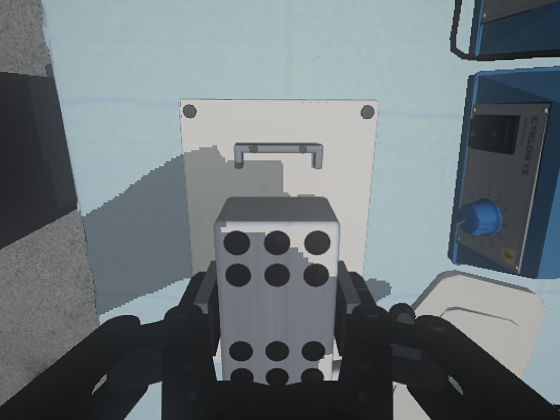

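```bash
python3 - <<'E'
from h import *
p=capture("wrist")
print("disc",[np.round(at(p,c,.008)[:2],4) for c in((190,111.5),(367.5,111.5),(180,100),(378.5,100))])
print("brk outer/top",[np.round(at(p,c,.02)[:2],4) for c in((234.5,144),(323,144),(236,153),(322,153))])
g=cv2.cvtColor(p["frame"],cv2.COLOR_RGB2GRAY)
W=np.array([at(p,c,.1595)[:2] for c in((236.5,243),(277,243),(317,243),(237.5,275),(277,275),(316,275),(241,351.5),(276.5,351.5),(312,351.5))])
print(np.round(W,4))
o=observe();print(o["ee_pos"])
E
```

```text
disc [array([0.4286, 0.0754]), array([0.5606, 0.0756]), array([0.4219, 0.0834]), array([0.568 , 0.0837])]
brk outer/top [array([0.4623, 0.0531]), array([0.527 , 0.0532]), array([0.4631, 0.0465]), array([0.5266, 0.0466])]
[[ 0.4789  0.0346]
 [ 0.4934  0.0346]
 [ 0.5077  0.0346]
 [ 0.4788  0.0218]
 [ 0.4934  0.0218]
 [ 0.5078  0.0219]
 [ 0.4791 -0.0122]
 [ 0.4933 -0.0122]
 [ 0.5074 -0.0121]]
[0.49349532 0.00426774 0.12986261]
```

```bash
python3 - <<'E'
from h import *
d=down(np.pi/2)
movel((.4947,.0035,.05),d,feed=.2)
o=observe();print(o["ee_pos"])
e=np.array(o["ee_pos"])[:2]-(.4947,.0035)
print(movel((.4947-e[0],.0035-e[1],.0145),feed=.06,stop_force=8))
o=observe();print(o["ee_pos"],o["wrist_force"])
grip(.85)
movel((.4947,.0035,.14),feed=.25)
movel((.4947,-.03,.2),feed=.25)
p=capture("wrist");save(p,"w3.png")
for k,z in(("block_center",.026),("handle",.13),("foot",.036)):
  for q in landmark_of(p,k): print(k,q["pixel"],q["confidence"],at(p,q["pixel"],z))
o=observe();print(o["time_s"],o["ee_pos"],o["wrist_force"])
t=capture("top")
for k,z in(("block_center",.026),("handle",.13),("foot",.036),("clamp_arm",0)):
  for q in landmark_of(t,k): print(k,q["pixel"],q["confidence"],at(t,q["pixel"],z))
E
```

```text
[0.49498551 0.0040432  0.05034107]
True
[0.49367011 0.00268325 0.01450552] [-1.33075556  1.30784751  6.03067475]
block_center [248.7, 360.2] 0.85 [ 0.46096317 -0.23112317  0.026     ]
block_center [277.0, 153.9] 0.59 [0.49343887 0.00127682 0.026     ]
foot [276.1, 150.8] 0.69 [0.49268556 0.00551286 0.036     ]
foot [381.7, 238.7] 0.64 [ 0.59432644 -0.07914316  0.036     ]
11.9333 [ 0.49362997 -0.02938922  0.19853061] [ 1.00730101 -0.10265198 -0.16400188]
block_center [357.8, 234.7] 0.78 [ 0.46432928 -0.2329179   0.026     ]
block_center [271.6, 223.8] 0.6 [ 0.49801101 -0.00464679  0.026     ]
```

View pics/w3.png

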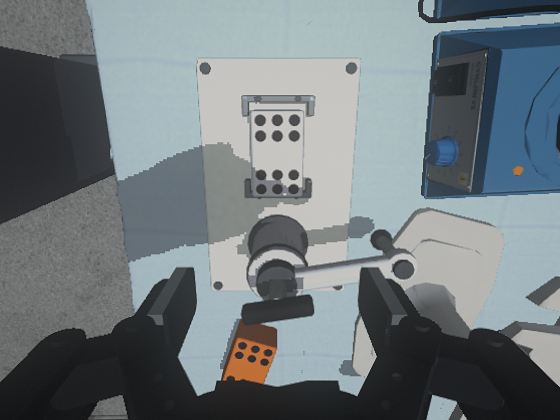

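The block sits in the bay, with its wells spanning about (260–294, 120–188) in this picture. The parked handle bar is at (278,309), the foot at (381,240), and the stand base is on the right.

```bash
python3 - <<'E'
from h import *
p=capture("wrist")
f=lambda z,*c:[np.round(at(p,q,z)[:2],4) for q in c]
print("wells",f(.044,(260,120),(294,120),(260,136),(294,135.5),(261,175),(294,174.5),(262,188.5),(293.5,188)))
print("discs",f(.008,(205,68.5),(351,68.5),(218,286),(337,286.5)))
print("bar top corners",f(.137,(242.5,299.5),(312,294.5)), "bar mid",f(.13,(278,309)))
print("arm end",f(.098,(403,266)))
print("stand cross?",f(.24,(490,293),(505,330)),f(.15,(490,293),(505,330)), "base",f(.01,(425,208),(503,232),(358,350)))
for y in (10,50,90,190,230,270):
  j=ik((.4946,-.0965,.15),down(np.radians(y)));print(y,None if j is None else np.round(j,2))
print(np.round(observe()["joint_positions"],2))
E
python3 - <<'E'
import cv2
a=cv2.imread("pics/scene.png")
cv2.imwrite("pics/sc.png",cv2.resize(a[80:260,220:420],None,fx=3.3,fy=3.3,interpolation=cv2.INTER_CUBIC))
E
```

```text
wells [array([0.4795, 0.0334]), array([0.5083, 0.0334]), array([0.4793, 0.0201]), array([0.5085, 0.0205]), array([ 0.4797, -0.0139]), array([ 0.509 , -0.0134]), array([ 0.4804, -0.0263]), array([ 0.5088, -0.0258])]
discs [array([0.4286, 0.0765]), array([0.5608, 0.0763]), array([ 0.4283, -0.1467]), array([ 0.5602, -0.1471])]
bar top corners [array([ 0.4704, -0.0816]), array([ 0.5182, -0.0776])] bar mid [array([ 0.4949, -0.0938])]
arm end [array([ 0.5936, -0.0757])]
stand cross? [array([ 0.566, -0.013]), array([ 0.5738, -0.0275])] [array([ 0.6291, -0.0677]), array([ 0.6438, -0.0952])] base [array([ 0.6442, -0.0553]), array([ 0.7272, -0.0812]), array([ 0.5886, -0.2297])]
10 [ 0.5   0.34 -0.51  2.01  0.22  0.84 -1.53]
50 [ 0.61  0.37 -0.65  2.    0.29  0.86 -0.9 ]
90 [ 0.71  0.4  -0.79  2.    0.37  0.88 -0.27]
190 [ 0.96  0.55 -1.14  1.98  0.6   1.    1.27]
230 [ 1.04  0.65 -1.29  1.98  0.73  1.08  1.86]
270 [-0.84  0.66  1.28  2.09 -0.78  1.   -2.28]
[ 0.65  0.33 -0.85  1.96  0.3   0.98 -0.34]
```

View pics/sc.png

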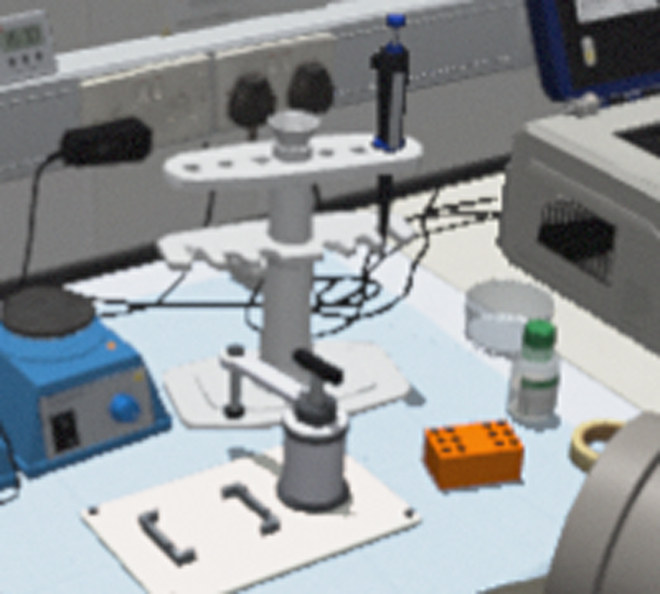

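```bash
python3 - <<'E'
from h import *
y=np.radians(10)
move_to((.4945,-.096,.19),down(y)); grip(.5); pause(.2)
o=observe();print(o["time_s"],o["ee_pos"],o["orientation"],down(y),o["wrist_force"])
p=capture("wrist");save(p,"w4.png")
for k,z in(("handle",.13),):
  for q in landmark_of(p,k): print(k,q["pixel"],q["confidence"],at(p,q["pixel"],z))
ex=np.array([np.cos(y),np.sin(y),0]);c=np.array([.4945,-.096,.137]);ey=np.array([-ex[1],ex[0],0])
print("expected bar top corners",[np.round(proj(p,c+a*.026*ex+b*.006*ey)) for a in(-1,1) for b in(-1,1)])
E
```

```text
13.9083 [ 0.49450052 -0.09601967  0.19000399] [-3.12961377e+00 -2.73824807e-01 -3.16228152e-06] [3.12963795 0.27380784 0.        ] [ 0.36191825 -0.00058045 -0.23451578]
handle [278.5, 230.5] 0.77 [ 0.49419322 -0.0966149   0.13      ]
expected bar top corners [array([287., 272.]), array([268., 272.]), array([288., 193.]), array([268., 193.])]
```

View pics/w4.png

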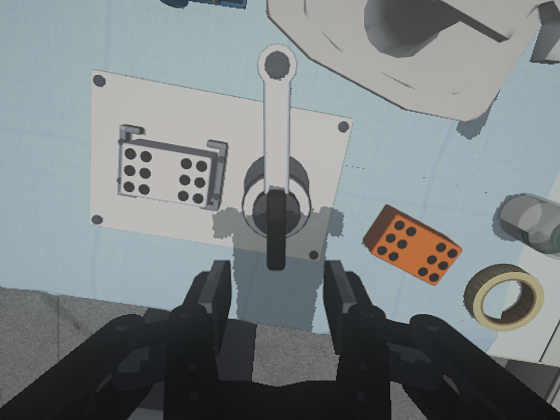

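The bar is at cols 267–285, rows 192–270, within 1 px of where I expected it. I'll grip it and draw it up with force monitoring.

```bash
python3 - <<'E'
from h import *
movel((.4945,-.0963,.112),feed=.12,stop_force=12)
o=observe();print(o["ee_pos"],o["wrist_force"])
grip(0,65)
o=observe();z0=o["ee_pos"][2];print(o["ee_pos"],o["wrist_force"],o["grip_width"],o["gripper_force"])
r=movel((.4945,-.0963,z0+.02),feed=.03,stop_force=22)
o=observe();print(r,o["ee_pos"],o["wrist_force"])
r=movel((.4945,-.0963,z0+.06),feed=.02,stop_force=9)
for i in range(2):
  o=observe();print(r,o["time_s"],o["ee_pos"][2]-z0,o["wrist_force"],o["ft_torque"],o["gripper_force"]); pause(.1)
p=capture("scene");save(p,"s2.png",(270,150,370,250),5)
E
```

```text
[ 0.49502292 -0.09623218  0.11248963] [-0.56093512  0.11609635  0.05328962]
[ 0.49516792 -0.09578176  0.11294729] [-1.35266983  1.31856736  5.73685528] 0.12746665877700675 63.626843467354774
False [ 0.49438467 -0.09606869  0.13288111] [ 1.23666105  3.27606506 -8.85005432]
True 17.2417 0.04236326027167385 [  4.35928099   1.15521862 -11.63260217] [ 0.08470834 -1.10561873  0.02968845] 67.71817669272423
True 17.3417 0.04173418155301843 [  5.13998311   0.18014629 -11.29896898] [-0.13748455 -1.38910796 -0.04969132] 67.7033606171608
```

```bash
cat >> h.py <<'E'
def st(tag=""):
    o=observe();print(tag,round(o["time_s"],1),np.round(o["ee_pos"],4),np.round(o["wrist_force"],1),np.round(o["ft_torque"],2),round(o["gripper_force"],1));return o
E
python3 - <<'E'
from h import *
o=st();z=o["ee_pos"][2]
r=movel((.4945,-.0963,z+.004),feed=.012,stop_force=7);o=st(r)
z=o["ee_pos"][2]
for a in (12,14,16,19,22):
    r=movel((.4945,-.0963,z),down(np.radians(a)),feed=.02);o=st(a)
    if abs(o["ft_torque"][2])>.5: print("high");break
E
```

```text
17.5 [ 0.4935 -0.0955  0.1543] [  5.2  -0.9 -12. ] [-0.22 -1.4  -0.05] 67.7
True 17.8 [ 0.4938 -0.0957  0.1553] [  5.2   0.6 -11.5] [-0.09 -1.24 -0.03] 67.7
12 18.1 [ 0.494 -0.096  0.155] [  2.2   2.4 -10.8] [ 0.62 -0.73 -0.  ] 67.6
14 18.3 [ 0.4942 -0.096   0.1551] [  2.3   2.8 -11.8] [ 0.75 -0.63  0.03] 67.6
16 18.6 [ 0.4942 -0.0961  0.1552] [  2.5   2.2 -11.2] [ 0.87 -0.53  0.06] 67.6
19 18.8 [ 0.4943 -0.0961  0.1552] [  1.8   3.8 -11.2] [ 0.95 -0.42 -0.01] 67.6
22 19.1 [ 0.4943 -0.0962  0.1552] [  2.1   3.  -10.4] [ 1.02 -0.41 -0.  ] 67.6
```

```bash
python3 - <<'E'
from h import *
z=observe()["ee_pos"][2]
for a in list(range(26,87,5))+[88]:
    movel((.4945,-.0963,z),down(np.radians(a)),feed=.02);o=st(a)
    if abs(o["ft_torque"][2])>.5: print("high");break
E
```

```text
26 19.3 [ 0.4943 -0.0962  0.1552] [  2.    4.  -12.1] [ 1.05 -0.32  0.03] 67.6
31 19.6 [ 0.4943 -0.0962  0.1552] [  0.6   4.7 -11.1] [ 1.15 -0.22 -0.04] 67.6
36 19.8 [ 0.4944 -0.0962  0.1552] [  0.4   4.8 -11.2] [ 1.2  -0.24  0.05] 67.6
41 20.1 [ 0.4944 -0.0962  0.1552] [  1.3   5.  -12. ] [ 1.19 -0.2   0.05] 67.6
46 20.3 [ 0.4944 -0.0962  0.1552] [  1.8   5.2 -11.6] [ 1.24 -0.18  0.04] 67.6
51 20.6 [ 0.4944 -0.0962  0.1552] [  1.    5.6 -12.4] [ 1.23 -0.17  0.05] 67.7
56 20.8 [ 0.4943 -0.0962  0.1551] [  1.6   5.4 -11.5] [ 1.27 -0.14  0.04] 67.7
61 21.1 [ 0.4944 -0.0962  0.1552] [  1.1   4.7 -12. ] [ 1.3  -0.12 -0.  ] 67.7
66 21.3 [ 0.4943 -0.0962  0.1551] [  0.5   5.4 -10.7] [ 1.28 -0.17  0.01] 67.6
71 21.6 [ 0.4943 -0.0961  0.1551] [  1.2   5.9 -10.3] [ 1.31 -0.11  0.03] 67.6
76 21.8 [ 0.4942 -0.0962  0.1551] [ -0.6   4.7 -12. ] [ 1.36 -0.12  0.06] 67.6
81 22.1 [ 0.4942 -0.0962  0.1551] [  0.8   6.4 -10.7] [ 1.32 -0.13  0.03] 67.6
86 22.3 [ 0.4942 -0.0961  0.1551] [  1.    5.6 -11.2] [ 1.42 -0.15  0.01] 67.6
88 22.6 [ 0.4942 -0.0962  0.1551] [  0.2   5.3 -11.8] [ 1.38 -0.08  0.06] 67.6
```

```bash
python3 - <<'E'
from h import *
movel((.4945,-.0963,.124),feed=.03);st("low")
r=movel((.4945,-.0963,.116),feed=.012,stop_force=6);o=st(r);pause(.1);st()
p=capture("wrist");save(p,"w5.png")
E
```

```text
low 23.8 [ 0.4943 -0.096   0.124 ] [-0.5  6.1 -9.9] [1.46 0.22 0.  ] 68.0
True 24.2 [ 0.4943 -0.0962  0.1198] [-1.1 -2.1  7.3] [-0.15  0.15 -0.03] 70.1
 24.3 [ 0.4943 -0.0962  0.1198] [-1.4 -1.3  6.8] [-0.08  0.05 -0.1 ] 70.1
```

View pics/w5.png

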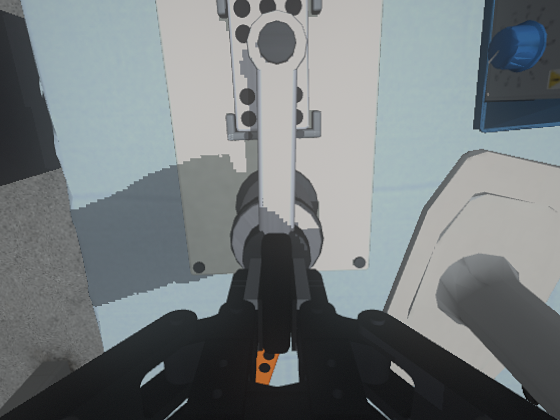

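The foot rests on the middle of the block at pixel (276,42), and the measured height of about 7–8 mm up agrees. I'll let go and withdraw straight up.

```bash
python3 - <<'E'
from h import *
grip(.5);st("open")
movel((.4945,-.0963,.2),feed=.12);movel((.45,-.0963,.24),feed=.15);pause(.3);st("up")
p=capture("wrist");save(p,"w6.png")
E
```

```text
open 24.8 [ 0.4921 -0.0943  0.1179] [-0.3 -0.2 -0.4] [-0.01  0.   -0.02] 0.0
up 26.5 [ 0.4501 -0.0961  0.2395] [0.6 0.3 0.5] [-0.02 -0.06  0.05] 0.0
```

View pics/w6.png

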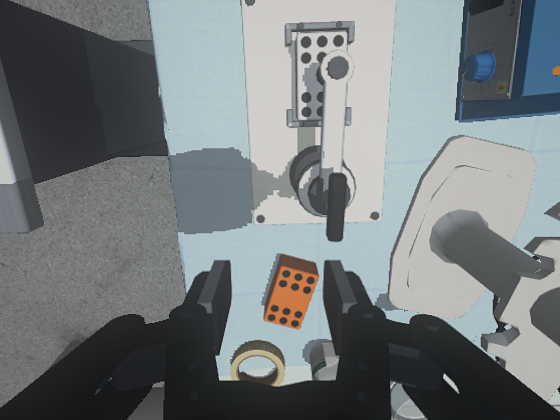

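The block sits in the bay around (320,75) with the arm swung over it and the foot down. The roll and bottle have not moved, and the hand is clear.

```bash
python3 -c "
from h import *
print(sign_off())"
```

```text
the job is handed in; nothing more can be done
None
```

The block is in the bay with the hold-down arm swung over and clamping it, the hand is clear, and the job was handed in at about 27 s of the 61 s allowed; no verdict came back.

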